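Pack the badminton kit tray

TASK

Pack the badminton kit into the grey inserts of the tray: the full-length shuttlecock standing cork up in the round well, the open grip case in the oblong recess and the T-handled key in the T-shaped recess, each fully down on the floor of its recess, and the reel of grip tape standing upright inside the grip case. Leave the look-alikes (the short snapped shuttlecock, the straight nut driver and the closed spectacle case) where they are.

Things in the scene. Friction and masses are not known exactly. Their poses are not given: they have to be found in the camera images.
- shuttle: the sound, full-length shuttlecock, standing loose on the table skirt down, cork up: 86 mm high; white skirt 66 mm across at the bottom narrowing to 25 mm at 60 mm height, then a cork base 26 mm in diameter from 60 to 78 mm, rounded above. Origin at the centre of its underside, z up. About 15 g; grip it by the cork.
- snapped_shuttle: look-alike, leave alone: shuttlecock with its skirt snapped off short, standing loose on the table cork up: 56 mm high, skirt 44 mm across at the bottom, cork 26 mm in diameter from 30 to 48 mm. Origin at the centre of its underside.
- reel: reel of grip tape, standing loose on the table: plain dark upright cylinder 32 mm in diameter, 45 mm high. Origin at the centre of its underside, z up. About 40 g.
- grip_case: hard grey plastic grip case, an open-topped oblong box lying loose on the table, 100 (own x) x 54 (own y) x 30 mm high, walls and floor 3 mm (inside 94 x 48, floor 3 mm above its underside). Origin at the centre of its underside, z up. About 80 g; grip it across its 54 mm width at the middle.
- tee_key: T-handled socket key lying loose on the table, 24 mm high, 104 mm long along own x. Black cross bar 70 mm (y) at x -52 to -28; black sleeve 24 mm wide at x -28 to 16; steel shank 12 mm thick to x 36; steel socket 24 mm thick to x 52. Origin under the middle of its length, z up. About 160 g; grip the sleeve across y near x = -4, its centre of mass.
- nut_driver: look-alike, leave alone: straight nut driver without a cross bar, lying along own x from -70 to +70 mm, black handle 24 mm wide and high at x -70 to +4, thin steel shank, steel socket at the +x end. Origin under the middle of its length.
- spectacle_case: look-alike, leave alone: closed grey spectacle case, longer than the grip case and with a domed lid, 135 (own x) x 53 x 32 mm high. Origin at the centre of its underside.
- round_block: grey cork-lined felt block, fixed, 130 (own x) x 98 x 34 mm high, origin at the centre of its underside, 6 mm above the table; three such, in any order, side by side in a plywood tray with a lower rim (30 mm). This one has a central round well, 82 mm wide, 26 mm deep (floor 8 mm above the origin): for the shuttlecock.
- oblong_block: grey cork-lined felt block, fixed, 130 (own x) x 98 x 34 mm high, origin at the centre of its underside, 6 mm above the table; three such, in any order, side by side in a plywood tray with a lower rim (30 mm). This one has a central oblong recess, 114 (x) x 68 (y) mm, 10 mm deep (floor 24 mm above the origin): for the grip case, either way round.
- tee_block: grey cork-lined felt block, fixed, 130 (own x) x 98 x 34 mm high, origin at the centre of its underside, 6 mm above the table; three such, in any order, side by side in a plywood tray with a lower rim (30 mm). T recess 10 mm deep (floor 24 mm above the origin): cross slot x -60 to -20, y -43 to 43; stem x -20 to 60, y -20 to 20. The key fits one way: own x axes and origins matching.
There are look-alikes about, which are no part of the job. Of the things that look like the reel, the larger one is meant. What is shaped like the grip_case but green is not meant.

How it is judged (in metres and radians):
At the end, for the whole second after the job is handed in: Shuttle, case and key lie in their own recesses: within 12, 13, 13 mm of centre, 4 mm of the floor, level to 0.12 rad (case, key: x axes within 0.3 rad). Reel upright on the case floor, within 34 mm along, 12 across. All four at rest. Look-alikes moved under 30 mm (horizontal distance between shuttle and round_block below 0.012 m and z of shuttle in the frame of round_block between 0.004 and 0.012 m and angle between each of shuttle, grip_case, tee_key, reel's own z axis and vertical below 0.12 rad and horizontal distance between grip_case and oblong_block below 0.013 m and z of grip_case in the frame of oblong_block between 0.02 and 0.028 m and angle between the x axis of grip_case and the x axis of oblong_block, either way round below 0.3 rad and horizontal distance between tee_key and tee_block below 0.013 m and z of tee_key in the frame of tee_block between 0.02 and 0.028 m and angle between the x axis of tee_key and the x axis of tee_block, either way round below 0.3 rad and x of reel in the frame of grip_case between -0.034 and 0.034 m and y of reel in the frame of grip_case between -0.012 and 0.012 m and z of reel in the frame of grip_case between -0.001 and 0.007 m and linear speed of each of shuttle, grip_case, tee_key, reel below 0.02 m/s and distance of each of snapped_shuttle, nut_driver, spectacle_case from where it was at the start of the episode below 0.03 m); the robot touches nothing.
It fails at once if the short snapped shuttlecock is moved more than 30 mm (distance of snapped_shuttle from where it was at the start of the episode above 0.03 m).
It fails at once if the straight nut driver is moved more than 30 mm (distance of nut_driver from where it was at the start of the episode above 0.03 m).
It fails at once if the closed spectacle case is moved more than 30 mm (distance of spectacle_case from where it was at the start of the episode above 0.03 m).
It also fails if it takes over 128 s, if anything falls off the work surface, if the arm or the gripper's body presses on something with over 40 N, if the wrist force passes 120 N, or if a joint passes its speed limit or range.

ROBOT

A 6-joint arm with a two-finger parallel gripper is mounted at the origin on the work surface. World frame = base frame: x ahead of the robot, y to its left, z up, the work surface at z = 0. Lengths are in mm, angles in degrees, forces in N, time in s.
With the tool pointing down it reaches from about 300 to 850 mm from the base axis. Payload 4.2 kg.
Tool frame: the origin (TCP) lies midway between the tips of the shut fingers; the grasp point (between the pads) lies 19 mm behind it; z points along the fingers, y is the line along which they close (so a half turn about z gives the same grasp; the last joint's range is limited). The gripper opens to 91 mm and grips with 3 to 60 N. Pads are 32 mm wide; open, the fingers measure 118 mm over their backs; the gripper's body (76 mm by 178 mm) begins 60 mm behind the grasp point.
Start: joints at [63.541, 18.312, 89.639, -0, 72.044, -1.146], TCP at [245.856, 519.806, 213.976] pointing down, gripper open.
Joint ranges: [-177.97, 177.97], [-48.28, 115.42], [12.27, 149.76], [-77.06, 257.06], [2.81, 150.46], [-146.56, 146.56]. Speed limits (degrees/s): [147.25, 147.25, 180, 180, 180, 180].

INTERFACE

Orientations are given as [roll, pitch, yaw] about the fixed x, y, z axes, in that order (R = Rz(yaw) Ry(pitch) Rx(roll)).
In Python, from workcell import env gives the robot as it stands.
- The arm moves only by the shell command python3 -m jog 'ROWS' [FORCE]. ROWS is a JSON object of lists of equal length, an entry for each row: "jaw": the finger opening in mm, from 0 to 91.2; "slide": the shift along the tool's x, y, z in units of 30 mm (1.0 is 30 mm), a list of three; "spin": the turn about the tool's z in units of 8 degrees (1.0 is 8 degrees). In form: {"jaw": [jaw, ...], "slide": [[dx, dy, dz], ...], "spin": [spin, ...]}. A call has 1 to 10 rows; each row shifts and turns the commanded pose from where the row before left it, along the tool's axes as they then stand; what a row does not reach is not made up. A row lasts 1/10 s, in which the tool goes at most 50 mm and 8.59 degrees, less where a joint would pass 70% of its speed; a pose out of reach is approached as far as the arm can. A call is refused whole if a number of a shift passes 1 or a number of a turn 1, either way. A call with a gripper value outside its range is refused whole. The fingers move at their own pace and stop on an object; FORCE is the grip in N (left out, the last holds). Time passes only in rows, so rows that do not move let the fingers close. It gives the time, the measured TCP pose, the force, the opening and the grip force at its end, in the units of the state.
- env.state(): the state, without advancing time (a new reading comes with each control period).
- env.grab_frame(name): name is "side" or "top" or "wrist"; returns the picture (420x560x3 uint8, red, green, blue); there is no depth.
- env.camera_model(name): a dict with "fx", "fy", "cx", "cy" (pixels), "camera_from_world" (4x4, takes a point from world to camera coordinates). Camera axes: x right, y up, looking along -z (the intrinsics and any distortion apply to the point x, -y, -z); pixel columns grow to the right and rows downward; lengths in mm; the calibration is good to about 2 mm. A picture is of the moment at which its call begins: read the wrist's pose just before it. camera_model takes no time and is no camera call; for the wrist camera it gives the pose at the moment of the call.
- env.job_done(): hands the job in; it is judged then, once.
The state is a dict: "time_s": time; "qpos": joint angles; "qvel": joint speeds; "effort": joint torques, N m; "ee_pos": TCP position; "ee_rot": TCP orientation; "force": force on the tool from outside, world axes, zero at the start; "torque": the same for the moment, N m; "gripper_width": finger opening in mm; "gripper_force": force on a finger pad.
Only numpy, scipy, OpenCV 4.12 (cv2) and the standard library are available. Lean on these libraries where they do the work, as an engineer would, in place of code of your own. Each camera call takes 0.05 s, during which the arm holds its last target. There are 200 camera calls.

## Working session

There is one attempt and no reset: what is moved stays moved. The work goes in short steps, Python scripts to look and compute and a shell command to move; the robot and the scene stay as the last step left them, time stands still between calls to the robot, and variables do not carry over. Pictures are saved under pics/ and viewed, at most 19 in all, crops included, and the job is handed in when it is done.

```bash
mkdir -p pics; ls; python3 - <<'E'
from workcell import env
import cv2
for n in ("top","side","wrist"):
    im=env.grab_frame(n); cv2.imwrite(f"pics/{n}0.png",im[:,:,::-1])
    m=env.camera_model(n); print(n,m)
print(env.state())
E
```

```text
pics
top {'fx': 492.0773881723981, 'fy': 492.0773881723981, 'cx': 281.4852853087633, 'cy': 205.6528070879634, 'camera_from_world': array([[ 2.14788081e-02, -9.99769299e-01,  1.02638274e-04,
        -9.42754090e+01],
       [ 9.86700734e-01,  2.12145908e-02,  1.61157076e-01,
        -5.22777349e+02],
       [-1.61122074e-01, -3.36018865e-03,  9.86928765e-01,
        -1.18045043e+03],
       [ 0.00000000e+00,  0.00000000e+00,  0.00000000e+00,
         1.00000000e+00]])}
side {'fx': 446.21839645539444, 'fy': 446.21839645539444, 'cx': 286.77469724433513, 'cy': 213.64190986458217, 'camera_from_world': array([[ 8.78394109e-01, -4.77325593e-01, -2.41674842e-02,
        -4.97005511e+02],
       [ 2.68234471e-01,  4.50502387e-01,  8.51526786e-01,
        -1.43034611e+02],
       [-3.95568019e-01, -7.54458665e-01,  5.23753821e-01,
        -7.47928905e+02],
       [ 0.00000000e+00,  0.00000000e+00,  0.00000000e+00,
         1.00000000e+00]])}
wrist {'fx': 299.33025984349285, 'fy': 299.33025984349285, 'cx': 281.77465018636934, 'cy': 209.2036298421, 'camera_from_world': array([[ 4.27911012e-01,  
[... 292 characters left out ...]
     1.00000000e+00]])}
{'time_s': 0.15, 'qpos': array([ 6.35394883e+01,  1.83408694e+01,  8.96887882e+01,  5.70022780e-04,
        7.20430358e+01, -1.14686950e+00]), 'qvel': array([-0.04684901, -0.19592654, -0.14546532, -0.08714693,  0.0746944 ,
       -0.03862692]), 'effort': array([ 3.44159771e-04, -4.12771690e+01, -2.32155776e+01,  7.26031163e-02,
        4.34656616e-02, -1.04622127e-04]), 'ee_pos': array([245.69693031, 519.45964788, 213.34763353]), 'ee_rot': array([-1.79927332e+02, -1.99690619e-03,  1.54686180e+02]), 'force': array([-0.14154715, -0.20029251, -0.60214238]), 'torque': array([-0.01232925, -0.02775163,  0.00087512]), 'gripper_force': 0.0, 'gripper_width': 90.89987745239662}
```

View pics/top0.png

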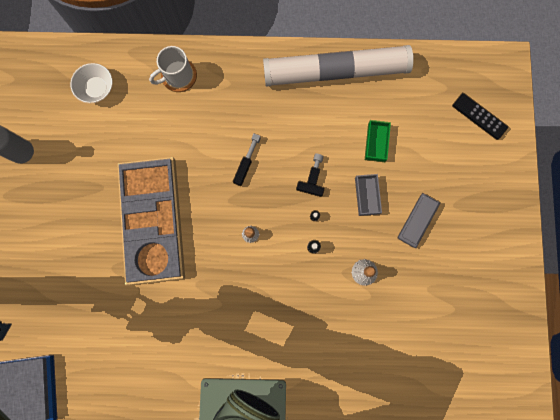

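View pics/side0.png

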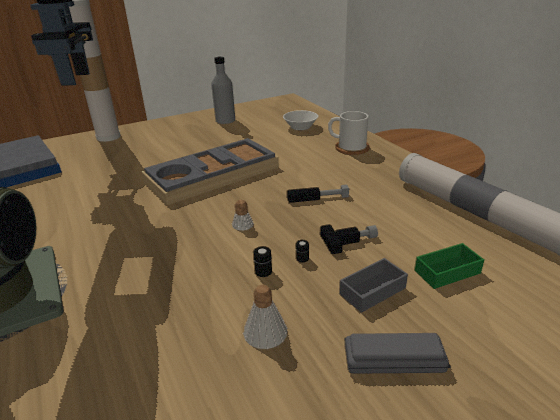

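The top view shows the tray at (152,222), with the oblong, tee and round recesses from top to bottom. The shuttle is at (367,271), the snapped shuttle at (250,234), the big reel at (314,246), the small reel at (315,215), the key at (311,178), the grip case at (369,195) and the spectacle case at (420,220). The nut driver is at (247,160). The side view agrees.

```bash
cat > h.py <<'E'
import numpy as np, cv2
from workcell import env
def cast(m,u,v,z):
    C=m["camera_from_world"];R=C[:3,:3];t=C[:3,3]
    d=R.T@np.array([(u-m["cx"])/m["fx"],-(v-m["cy"])/m["fy"],-1.0]); o=-R.T@t
    return o+d*(z-o[2])/d[2]
def proj(m,p):
    q=m["camera_from_world"]@np.append(p,1); return np.array([m["cx"]+m["fx"]*q[0]/-q[2], m["cy"]-m["fy"]*q[1]/-q[2]])
E
python3 - <<'E'
from h import *
im=cv2.imread("pics/top0.png"); m=env.camera_model("top")
hsv=cv2.cvtColor(im,cv2.COLOR_BGR2HSV)
g=((hsv[:,:,1]<75)).astype(np.uint8)
n,l,s,c=cv2.connectedComponentsWithStats(g)
for i in range(1,n):
    x,y,w,h,a=s[i]
    if a>25 and 110<x<460 and 100<y<300:
        r=cv2.minAreaRect(np.argwhere(l==i)[:,::-1].astype(np.float32))
        print(x,y,w,h,a,c[i].round(1),np.round(r[0],1),np.round(r[1],1),round(r[2],1))
a=cv2.resize(im[150:290,112:192],None,fx=4,fy=4,interpolation=cv2.INTER_CUBIC)
b=cv2.resize(im[110:290,290:446],None,fx=3,fy=3,interpolation=cv2.INTER_CUBIC)
o=np.zeros((560,790,3),np.uint8);o[:560,:320]=a;o[:540,322:790]=b;cv2.imwrite("pics/z.png",o)
G=cv2.resize(g[110:290,112:446]*255,None,fx=2,fy=2,interpolation=0);cv2.imwrite("pics/g.png",G)
E
```

```text
234 134 26 50 334 [246.3 159.7] [246.8 158.7] [ 8.4 53.1] 22.4
297 154 27 42 418 [312.8 178.3] [314.3 173.3] [26.  39.7] 15.9
119 159 62 123 3333 [147.4 225.7] [148.2 220. ] [119.2  54.4] 85.3
355 174 27 42 930 [368.1 194.5] [368.  194.6] [40.4 23.3] 83.7
398 194 42 54 1099 [418.5 220.2] [418.5 220. ] [21.3 52.1] 28.4
310 211 10 9 59 [314.7 215.1] [314.8 215.8] [7.8 8.5] 45.0
242 226 18 17 125 [250.8 235.3] [250.3 234.3] [16.3 15.6] 45.0
307 241 13 12 114 [313.4 246.5] [313.5 246.5] [11.3 11.3] 45.0
351 259 27 26 419 [363.  272.1] [364.2 271.8] [25.6 25.3] 71.6
```

View pics/z.png

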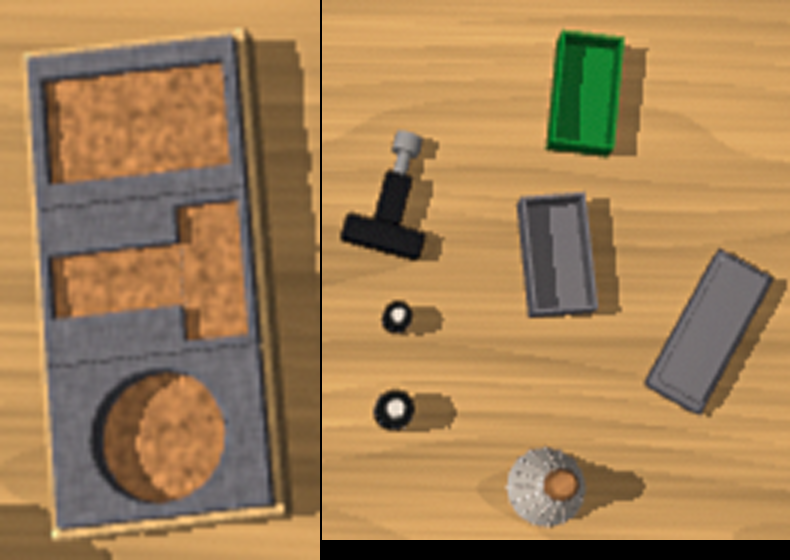

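View pics/g.png

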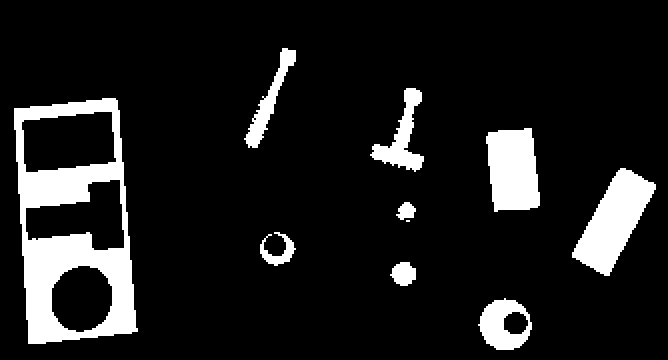

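The crop shows the T's cross slot on the image's right, so the tee block's +x points image-left. The key's socket points up. Next I work out the world poses.

```bash
cat >> h.py <<'E'
def rect(im,m,box,z,lo=0,hi=75,val=(0,255)):
    x,y,w,h=box; hsv=cv2.cvtColor(im,cv2.COLOR_BGR2HSV)
    g=((hsv[:,:,1]<hi)&(hsv[:,:,2]>=val[0])&(hsv[:,:,2]<=val[1])).astype(np.uint8); k=np.zeros_like(g); k[y:y+h,x:x+w]=1; g&=k
    n,l,s,c=cv2.connectedComponentsWithStats(g); i=1+np.argmax(s[1:,4])
    P=np.array([cast(m,u,v,z)[:2] for v,u in np.argwhere(l==i)],np.float32)
    r=cv2.minAreaRect(P); return np.round(r[0],1),np.round(np.array(r[1])+2.3,1),round(r[2],1),P.mean(0).round(1)
def cork(im,m,box,z):
    x,y,w,h=box; hsv=cv2.cvtColor(im,cv2.COLOR_BGR2HSV)[y:y+h,x:x+w]
    g=(hsv[:,:,1]>110).astype(np.uint8)
    n,l,s,c=cv2.connectedComponentsWithStats(g); print(s.tolist())
    return [(cast(m,c[i][0]+x,c[i][1]+y,z).round(1)) for i in range(1,n)]
E
python3 - <<'E'
from h import *
im=cv2.imread("pics/top0.png"); m=env.camera_model("top")
C=m["camera_from_world"];print("cam",-C[:3,:3].T@C[:3,3])
print("tray",rect(im,m,(110,150,80,140),40))
print("key",rect(im,m,(290,148,45,55),20))
print("case",rect(im,m,(350,168,40,55),28))
print("reel",rect(im,m,(300,236,30,25),45,val=(110,255)),rect(im,m,(300,236,30,25),40))
print("cork",cork(im,m,(361,261,17,21),76))
hsv=cv2.cvtColor(im,cv2.COLOR_BGR2HSV)
# dark recess shapes in tray: hole components at their floors
g=(hsv[:,:,1]>75).astype(np.uint8); n,l,s,c=cv2.connectedComponentsWithStats(g)
for i in range(1,n):
    if 110<c[i][0]<190 and 150<c[i][1]<290 and s[i][4]>200:
        ctr=cv2.findContours((l==i).astype(np.uint8),cv2.RETR_EXTERNAL,cv2.CHAIN_APPROX_NONE)[0][0][:,0]
        P=np.array([cast(m,u,v,40)[:2] for u,v in ctr],np.float32); r=cv2.minAreaRect(P); print("hole",s[i],np.round(r[0],1),np.round(r[1],1),r[2])
s=cv2.imread("pics/side0.png"); M=env.camera_model("side")
for n,p in dict(reel=[0,0,0]).items(): pass
E
```

```text
cam [ 327.65309554  -87.12968813 1249.27942946]
tray (array([485. , 245.7]), array([298.7, 134.5]), 7.9, array([468.6, 247.7], dtype=float32))
key (array([ 614.3, -165.1]), array([ 68.4, 106.5]), 75.0, array([ 600.9, -161.3], dtype=float32))
case (array([ 560.5, -300.6]), array([104.9,  61.4]), 5.6, array([ 560.3, -300.8], dtype=float32))
reel (array([ 427.2, -165.9]), array([14.5, 14.6]), 1.2, array([ 427. , -165.1], dtype=float32)) (array([ 425.1, -163.8]), array([30. , 30.2]), 45.9, array([ 425.2, -163.6], dtype=float32))
[[0, 0, 17, 21, 234], [11, 0, 6, 8, 21], [3, 5, 11, 11, 93], [14, 16, 3, 5, 9]]
cork [array([ 385.9, -309.3,   76. ]), array([ 366.5, -293.7,   76. ]), array([ 347.5, -310.8,   76. ])]
hole [ 123  166   47   30 1156] [582.1 258.9] [ 66.3 112.3] 7.770401477813721
hole [ 125  200   49   35 1028] [484.9 245.7] [ 84.4 118. ] 7.617381572723389
hole [138 243  30  33 782] [386.3 229.7] [78.2 71. ] 3.3779289722442627
```

```bash
cat >> h.py <<'E'
def plan(x,y,z,yaw):
    s=env.state(); w=np.radians(yaw); p=s["ee_pos"]; d=np.array([x,y,z])-p
    dy=(s["ee_rot"][2]-yaw+180)%360-180
    print("t",round(s["time_s"],2),"pos",p.round(1),"rot",s["ee_rot"].round(1),"jaw",round(s["gripper_width"],1),"gf",round(s["gripper_force"],1),"F",s["force"].round(1))
    print("spin",round(dy/8,2),"slide(after spin)",np.round([(d[0]*np.cos(w)+d[1]*np.sin(w))/30,(d[0]*np.sin(w)-d[1]*np.cos(w))/30,-d[2]/30],2))
E
python3 -m jog '{"jaw":[90,90,90,90,90,90,90,90,90,90],"slide":[[0,0,0],[0,0,0],[0,0,0],[0,0,0],[0,0,0],[0,0,0],[0,0,0],[0,0,0],[0,0,0],[0,0,0]],"spin":[1,1,1,1,1,1,1,1,1,1]}' 20
python3 -m jog '{"jaw":[90,90,90,90,90,90,90,90,90],"slide":[[0,0,0],[0,0,0],[0,0,0],[0,0,0],[0,0,0],[0,0,0],[0,0,0],[0,0,0],[0,0,0]],"spin":[1,1,1,1,1,1,1,1,0.64]}'
python3 -c "
from h import *
plan(562.8,-303,150,5.6)"
```

```text
time_s: 1.15
ee_pos: [245.7, 519.6, 213.6]
ee_rot: [-180.0, 0.0, 74.4]
force: [0.0, -0.1, 0.8]
gripper_width: 90.0
gripper_force: 0.0
time_s: 2.05
ee_pos: [250.1, 517.3, 213.5]
ee_rot: [-179.8, 0.4, 6.1]
force: [-0.3, -1.4, -0.5]
gripper_width: 89.9
gripper_force: 0.0
t 2.05 pos [250.1 517.3 213.5] rot [-179.8    0.4    6.1] jaw 89.9 gf 0.0 F [-0.3 -1.4 -0.5]
spin 0.06 slide(after spin) [ 7.71 28.23  2.12]
```

```bash

python3 -m jog '{"jaw":[90,90,90,90,90,90,90,90,90,90],"slide":[[0.26,0.94,0],[0.26,0.94,0],[0.26,0.94,0],[0.26,0.94,0],[0.26,0.94,0],[0.26,0.94,0],[0.26,0.94,0],[0.26,0.94,0],[0.26,0.94,0],[0.26,0.94,0]],"spin":[0,0,0,0,0,0,0,0,0,0]}' >/dev/null
python3 -m jog '{"jaw":[90,90,90,90,90,90,90,90,90,90],"slide":[[0.26,0.94,0],[0.26,0.94,0],[0.26,0.94,0],[0.26,0.94,0],[0.26,0.94,0],[0.26,0.94,0],[0.26,0.94,0],[0.26,0.94,0],[0.26,0.94,0],[0.26,0.94,0]],"spin":[0,0,0,0,0,0,0,0,0,0]}' >/dev/null
python3 -m jog '{"jaw":[90,90,90,90,90,90,90,90,90,90],"slide":[[0.26,0.94,0],[0.26,0.94,0],[0.26,0.94,0],[0.26,0.94,0.2],[0.26,0.94,0.3],[0.26,0.94,0.3],[0.26,0.94,0.3],[0.26,0.94,0.3],[0.26,0.7,0.3],[0,0,0]],"spin":[0,0,0,0,0,0,0,0,0,0]}' >/dev/null
python3 - <<'E'
from h import *
plan(562.8,-303,14,5.6)
m=env.camera_model("wrist"); im=env.grab_frame("wrist"); cv2.imwrite("pics/w1.png",im[:,:,::-1])
print(proj(m,[562.8,-303,30]))
E
```

```text
t 5.05 pos [ 561.1 -266.6  155.6] rot [-179.7    0.5    6. ] jaw 89.7 gf 0.0 F [-0.7  0.1 -0.3]
spin 0.04 slide(after spin) [-0.06  1.21  4.72]
[318.01623827 203.94100802]
```

View pics/w1.png

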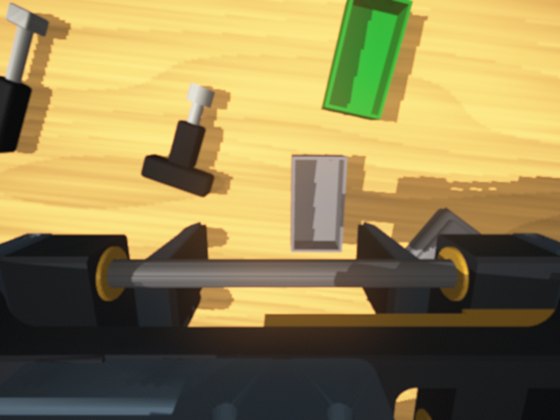

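Predicted case centre (318,204) sits right on the case in the wrist view. Now I grasp it.

```bash

python3 -m jog '{"jaw":[90,90,90,90,90,90,90,90,90,90],"slide":[[-0.06,0.6,0],[0,0.61,0],[0,0,0.8],[0,0,0.8],[0,0,0.8],[0,0,0.8],[0,0,0.8],[0,0,0.5],[0,0,0.22],[0,0,0]],"spin":[0.04,0,0,0,0,0,0,0,0,0]}' 20
python3 -m jog '{"jaw":[45,45,45,45,45,45,45,45],"slide":[[0,0,0],[0,0,0],[0,0,0],[0,0,0],[0,0,0],[0,0,0],[0,0,0],[0,0,0]],"spin":[0,0,0,0,0,0,0,0]}' 20
python3 -m jog '{"jaw":[45,45,45,45],"slide":[[0,0,-0.4],[0,0,-0.8],[0,0,-0.9],[0,0,-0.9]],"spin":[0,0,0,0]}' 
python3 -c "
from h import *
plan(582.1,259.2,130,97.8)"
```

```text
time_s: 6.1
ee_pos: [561.8, -300.7, 15.7]
ee_rot: [-179.7, 0.4, 5.8]
force: [0.4, 0.5, 0.2]
gripper_width: 90.0
gripper_force: 0.0
time_s: 6.9
ee_pos: [562.4, -300.6, 16.5]
ee_rot: [-179.8, 0.3, 5.8]
force: [0.4, 0.4, 3.0]
gripper_width: 53.7
gripper_force: 20.0
time_s: 7.3
ee_pos: [562.4, -300.4, 107.1]
ee_rot: [-179.7, 0.4, 5.8]
force: [0.2, -0.3, -0.2]
gripper_width: 53.8
gripper_force: 20.0
t 7.3 pos [ 562.4 -300.4  107.1] rot [-179.7    0.4    5.8] jaw 53.8 gf 20.0 F [ 0.2 -0.3 -0.2]
spin -11.51 slide(after spin) [18.39  3.18 -0.76]
```

```bash

python3 -m jog '{"jaw":[45,45,45,45,45,45,45,45,45,45],"slide":[[0,0,-0.4],[0,0,-0.4],[0,0,0],[0,0,0],[0,0,0],[0,0,0],[0,0,0],[0,0,0],[0,0,0],[0,0,0]],"spin":[-1,-1,-1,-1,-1,-1,-1,-1,-1,-1]}' >/dev/null
python3 -m jog '{"jaw":[45,45,45,45,45,45,45,45,45,45],"slide":[[0,0,0],[0,0,0],[0.5,0,0],[0.9,0,0],[0.9,0.3,0],[0.9,0.4,0],[0.9,0.4,0],[0.9,0.4,0],[0.9,0.4,0],[0.9,0.4,0]],"spin":[-1,-0.5,0,0,0,0,0,0,0,0]}' >/dev/null
python3 -m jog '{"jaw":[45,45,45,45,45,45,45,45,45,45],"slide":[[0.9,0.4,0],[0.9,0.4,0],[0.9,0,0],[0.9,0,0],[0.9,0,0],[0.9,0,0],[0.9,0,0],[0.9,0,0],[0.9,0,0],[0.9,0,0]],"spin":[0,0,0,0,0,0,0,0,0,0]}' >/dev/null
python3 -m jog '{"jaw":[45,45,45,45],"slide":[[0.9,0,0],[0.9,0,0],[0.7,0,0],[0,0,0]],"spin":[0,0,0,0]}' 
python3 - <<'E'
from h import *
plan(582.1,259.2,46,97.8)
m=env.camera_model("top"); im=env.grab_frame("top")[:,:,::-1]; cv2.imwrite("pics/t2.png",im)
w=env.grab_frame("wrist")[:,:,::-1]
cv2.imwrite("pics/t2z.png",np.hstack([cv2.resize(im[140:290,100:220],None,fx=2.8,fy=2.8),w[:, :440]]))
E
```

```text
time_s: 10.7
ee_pos: [579.3, 258.9, 132.2]
ee_rot: [-179.6, -0.3, 97.9]
force: [-0.3, 0.3, -0.7]
gripper_width: 53.9
gripper_force: 20.0
t 10.7 pos [579.3 258.9 132.2] rot [-179.6   -0.3   97.9] jaw 53.9 gf 20.0 F [-0.3  0.3 -0.7]
spin 0.01 slide(after spin) [-0.    0.09  2.87]
```

View pics/t2z.png

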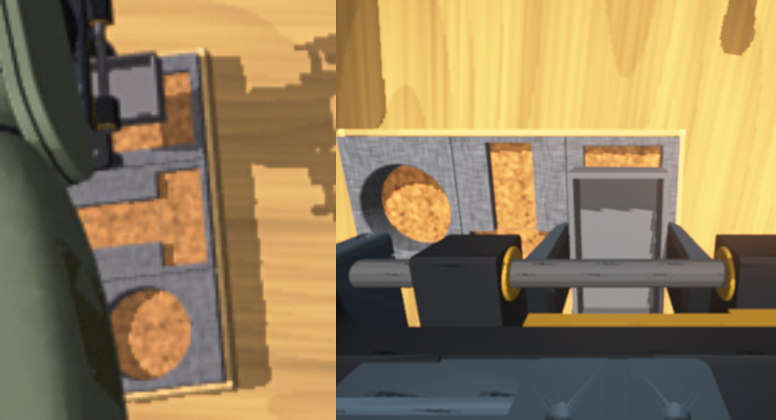

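The wrist view shows the case level in the jaws (front rim at about row 168, wrist columns 233–330). I check its offset along x before lowering.

```bash
python3 - <<'E'
from h import *
m=env.camera_model("wrist");s=env.state()["ee_pos"];w=np.radians(97.9)
for u,v in ((233,168),(330,168),(281,168)):
    d=cast(m,u,v,146)-s; print(u,v,(d[0]*np.cos(w)+d[1]*np.sin(w)).round(1),(d[0]*np.sin(w)-d[1]*np.cos(w)).round(1))
E
python3 -m jog '{"jaw":[45,45,45,45,45,45],"slide":[[0,0.09,0],[0,0,0.7],[0,0,0.7],[0,0,0.7],[0,0,0.5],[0,0,0]],"spin":[0,0,0,0,0,0]}'
```

```text
233 168 50.4 -25.9
330 168 50.3 24.6
281 168 50.4 -0.9
time_s: 11.4
ee_pos: [581.7, 254.6, 51.8]
ee_rot: [-179.3, -0.2, 97.7]
force: [-0.2, 0.2, -0.0]
gripper_width: 53.5
gripper_force: 20.0
```

```bash

python3 -m jog '{"jaw":[45,45,45],"slide":[[0.15,0,0],[0,0,0.1],[0,0,0.07]],"spin":[0,0,0]}'
python3 -m jog '{"jaw":[45,45,60,72,72,72],"slide":[[0,0,0],[0,0,0],[0,0,0],[0,0,0],[0,0,0],[0,0,-0.3]],"spin":[0,0,0,0,0,0]}'
python3 -m jog '{"jaw":[72,80,90,90,90,90],"slide":[[0,0,-0.9],[0,0,-0.9],[0,0,-0.9],[0,0,-0.9],[0,0,-0.9],[0,0,0]],"spin":[0,0,0,0,0,0]}'
python3 - <<'E'
from h import *
m=env.camera_model("wrist"); im=env.grab_frame("wrist")[:,:,::-1]; cv2.imwrite("pics/w3.png",im)
print(proj(m,[582.1,259.2,60]));plan(427.2,-165.9,120,97.8)
E
```

```text
time_s: 11.7
ee_pos: [583.0, 261.1, 49.9]
ee_rot: [-179.7, -0.3, 97.8]
force: [0.0, 0.0, -1.0]
gripper_width: 53.8
gripper_force: 20.0
time_s: 12.3
ee_pos: [581.6, 260.5, 57.2]
ee_rot: [-179.5, -0.2, 97.8]
force: [-0.2, -0.6, -1.2]
gripper_width: 71.8
gripper_force: 0.0
time_s: 12.9
ee_pos: [585.6, 261.3, 198.3]
ee_rot: [179.8, -0.4, 97.8]
force: [0.6, 0.6, 0.3]
gripper_width: 89.9
gripper_force: 0.0
[278.39377413 202.96299512]
t 12.95 pos [584.5 260.8 195.7] rot [-179.9   -0.3   97.8] jaw 90.2 gf 0.0 F [-0.5 -0.2 -0.4]
spin -0.0 slide(after spin) [-13.38  -7.12   2.52]
```

View pics/w3.png

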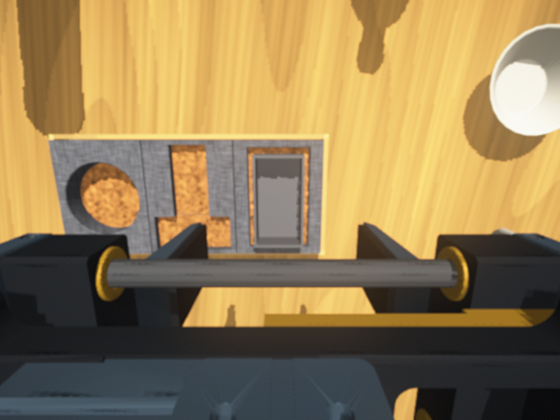

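The case sits in the oblong recess, with its centre at (279,200) against (278,203) expected. Next is the reel at yaw 7.8, so that its fingers fit along the case.

```bash

python3 -m jog '{"jaw":[60,60,60,60,60,60,60,60,60,60],"slide":[[0,0,0],[0,0,0],[0,0,0],[0,0,0],[0,0,0],[0,0,0],[0,0,0],[0,0,0],[0,0,0],[0,0,0]],"spin":[1,1,1,1,1,1,1,1,1,1]}' >/dev/null
python3 -m jog '{"jaw":[60,60,60],"slide":[[0,0,0],[0,0,0],[0,0,0]],"spin":[1,0.25,0]}'
python3 -c "
from h import *
plan(427.2,-165.9,100,7.8)"
```

```text
time_s: 14.25
ee_pos: [582.7, 260.0, 191.6]
ee_rot: [-179.8, 0.5, 7.8]
force: [0.2, 0.1, 0.4]
gripper_width: 59.7
gripper_force: 0.0
t 14.25 pos [582.7 260.  191.6] rot [-179.8    0.5    7.8] jaw 59.7 gf 0.0 F [0.2 0.1 0.4]
spin -0.0 slide(after spin) [-7.06 13.36  3.05]
```

```bash

python3 -m jog '{"jaw":[60,60,60,60,60,60,60,60,60,60],"slide":[[-0.47,0.89,0],[-0.47,0.89,0],[-0.47,0.89,0],[-0.47,0.89,0],[-0.47,0.89,0],[-0.47,0.89,0],[-0.47,0.89,0],[-0.47,0.89,0],[-0.47,0.89,0],[-0.47,0.89,0]],"spin":[0,0,0,0,0,0,0,0,0,0]}' >/dev/null
python3 -m jog '{"jaw":[60,60,60,60,60,60,60,60,60],"slide":[[-0.47,0.89,0],[-0.47,0.89,0],[-0.47,0.89,0.6],[-0.47,0.89,0.6],[-0.47,0.89,0.6],[0,0,0.6],[0,0,0.6],[0,0,0],[0,0,0]],"spin":[0,0,0,0,0,0,0,0,0]}'
python3 - <<'E'
from h import *
m=env.camera_model("wrist"); im=env.grab_frame("wrist")[:,:,::-1]; cv2.imwrite("pics/w4.png",im)
print(proj(m,[427.2,-165.9,45]),proj(m,[427.2,-165.9,0]));plan(427.2,-165.9,21,7.8)
E
```

```text
time_s: 16.15
ee_pos: [427.1, -164.6, 102.3]
ee_rot: [-179.7, 0.4, 7.8]
force: [1.2, -0.3, 0.5]
gripper_width: 60.2
gripper_force: 0.0
[283.35428244 221.60248714] [283.38927649 207.75602101]
t 16.2 pos [ 427.7 -164.7  102.9] rot [-179.8    0.3    7.8] jaw 60.0 gf 0.0 F [0.3 0.2 0.4]
spin 0.0 slide(after spin) [-0.02  0.04  2.73]
```

View pics/w4.png

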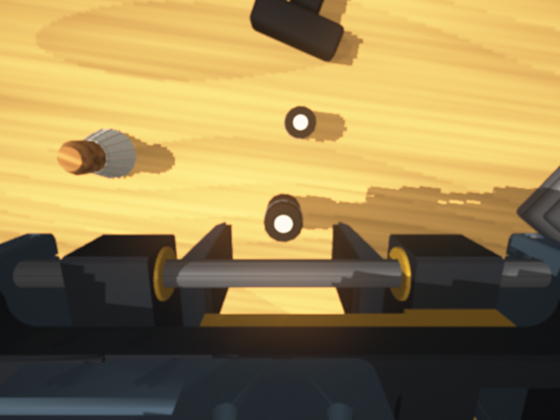

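The reel's top is at (283,223), against (283,222) predicted, so the aim is good.

```bash

python3 -m jog '{"jaw":[60,60,60,60,60,60],"slide":[[-0.02,0.04,0.5],[0,0,0.7],[0,0,0.7],[0,0,0.5],[0,0,0.33],[0,0,0]],"spin":[0,0,0,0,0,0]}'
python3 -m jog '{"jaw":[25,25,25,25,25,25,25],"slide":[[0,0,0],[0,0,0],[0,0,0],[0,0,0],[0,0,0],[0,0,0],[0,0,0]],"spin":[0,0,0,0,0,0,0]}' 15
python3 -m jog '{"jaw":[25,25,25,25,25,25,25],"slide":[[0,0,-0.4],[0,0,-0.8],[0,0,-0.9],[0,0,-0.9],[0,0,-0.9],[0,0,0],[0,0,0]],"spin":[0,0,0,0,0,0,0]}' 
python3 -c "
from h import *
plan(582.1,259.2,130,7.8)"
```

```text
time_s: 16.8
ee_pos: [426.2, -165.4, 20.2]
ee_rot: [-179.7, 0.4, 7.8]
force: [-0.9, 0.2, 0.7]
gripper_width: 59.8
gripper_force: 0.0
time_s: 17.5
ee_pos: [426.7, -165.8, 21.0]
ee_rot: [-179.8, 0.3, 7.8]
force: [-0.2, 0.7, 6.0]
gripper_width: 31.5
gripper_force: 15.0
time_s: 18.2
ee_pos: [426.9, -166.0, 137.3]
ee_rot: [-179.7, 0.4, 7.8]
force: [-0.3, -0.4, 0.0]
gripper_width: 31.7
gripper_force: 15.0
t 18.2 pos [ 426.9 -166.   137.3] rot [-179.7    0.4    7.8] jaw 31.7 gf 15.0 F [-0.3 -0.4  0. ]
spin -0.0 slide(after spin) [  7.05 -13.34   0.24]
```

```bash

python3 -m jog '{"jaw":[25,25,25,25,25,25,25,25,25,25],"slide":[[0.47,-0.89,0],[0.47,-0.89,0],[0.47,-0.89,0],[0.47,-0.89,0],[0.47,-0.89,0],[0.47,-0.89,0],[0.47,-0.89,0],[0.47,-0.89,0],[0.47,-0.89,0],[0.47,-0.89,0]],"spin":[0,0,0,0,0,0,0,0,0,0]}' >/dev/null
python3 -m jog '{"jaw":[25,25,25,25,25,25,25,25,25,25],"slide":[[0.47,-0.89,0],[0.47,-0.89,0],[0.47,-0.89,0],[0.47,-0.89,0],[0.47,-0.88,0],[0,0,0],[0,0,0.5],[0,0,0.5],[0,0,0],[0,0,0]],"spin":[0,0,0,0,0,0,0,0,0,0]}'
python3 - <<'E'
from h import *
plan(582.1,259.2,54,7.8)
m=env.camera_model("wrist"); im=env.grab_frame("wrist")[:,:,::-1]; cv2.imwrite("pics/w5.png",im)
E
```

```text
time_s: 20.2
ee_pos: [581.7, 258.2, 106.9]
ee_rot: [-179.8, 0.5, 7.7]
force: [-0.7, -0.4, -0.4]
gripper_width: 31.3
gripper_force: 15.0
t 20.2 pos [581.7 258.2 106.9] rot [-179.8    0.5    7.7] jaw 31.3 gf 15.0 F [-0.7 -0.4 -0.4]
spin -0.01 slide(after spin) [ 0.02 -0.03  1.76]
```

View pics/w5.png

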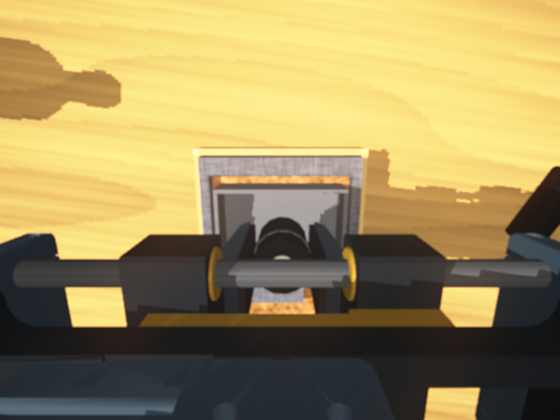

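The reel at (283,245) is centred over the case, whose walls are at columns 217–350. I lower it and release.

```bash

python3 -m jog '{"jaw":[25,25,25,25,25,25,25],"slide":[[0.02,-0.03,0.4],[0,0,0.5],[0,0,0.5],[0,0,0.25],[0,0,0],[0,0,0.08],[0,0,0]],"spin":[0,0,0,0,0,0,0]}'
python3 -m jog '{"jaw":[38,48,50,50,50],"slide":[[0,0,0],[0,0,0],[0,0,0],[0,0,0],[0,0,-0.3]],"spin":[0,0,0,0,0]}'
python3 -m jog '{"jaw":[50,50,60,60,60,60,60],"slide":[[0,0,-0.6],[0,0,-0.9],[0,0,-0.9],[0,0,-0.9],[0,0,-0.9],[0,0,0],[0,0,0]],"spin":[0,0,0,0,0,0,0]}'
python3 - <<'E'
from h import *
plan(611.6,-165,130,-15)
m=env.camera_model("wrist"); im=env.grab_frame("wrist")[:,:,::-1]; cv2.imwrite("pics/w6.png",im)
print(proj(m,[582.1,259.2,78]))
E
```

```text
time_s: 20.95
ee_pos: [582.9, 260.4, 56.6]
ee_rot: [-179.7, 0.3, 7.8]
force: [0.6, -0.3, -0.5]
gripper_width: 31.5
gripper_force: 15.0
time_s: 21.45
ee_pos: [581.7, 259.9, 64.4]
ee_rot: [-179.8, 0.5, 7.8]
force: [-1.1, -0.3, 0.5]
gripper_width: 50.4
gripper_force: 0.0
time_s: 22.15
ee_pos: [583.6, 259.8, 191.9]
ee_rot: [-179.7, 0.3, 7.8]
force: [-0.3, 0.2, -0.6]
gripper_width: 60.1
gripper_force: 0.0
t 22.15 pos [583.6 259.8 191.9] rot [-179.7    0.3    7.8] jaw 60.1 gf 0.0 F [-0.3  0.2 -0.6]
spin 2.85 slide(after spin) [ 4.57 13.44  2.06]
[282.4319689  206.54171209]
```

View pics/w6.png

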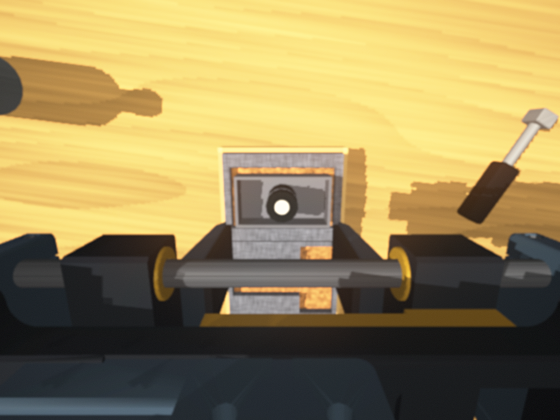

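The reel stands centred in the case, at (282,207) as predicted. Next is the key.

```bash

python3 -m jog '{"jaw":[60,60,60,60,60,60,60,60,60,60],"slide":[[0,0,0],[0,0,0],[0,0,0],[0.3,0.9,0],[0.3,0.9,0],[0.3,0.9,0],[0.3,0.9,0],[0.3,0.9,0],[0.3,0.9,0],[0.3,0.9,0]],"spin":[1,1,0.85,0,0,0,0,0,0,0]}' >/dev/null
python3 -m jog '{"jaw":[60,60,60,60,60,60,60,60,60,60],"slide":[[0.3,0.9,0],[0.3,0.9,0],[0.3,0.9,0.5],[0.3,0.9,0.5],[0.3,0.9,0.5],[0.3,0.9,0.5],[0.3,0.9,0.5],[0.3,0.84,0],[0,0,0],[0,0,0]],"spin":[0,0,0,0,0,0,0,0,0,0]}'
python3 - <<'E'
from h import *
plan(611.6,-165,13,-15)
m=env.camera_model("wrist"); im=env.grab_frame("wrist")[:,:,::-1]; cv2.imwrite("pics/w7.png",im)
print(proj(m,[615.5,-166,24]))
w=np.radians(-15)
for a in (-52,-28,16,36,52): print(a,proj(m,[615.5+a*np.cos(w),-166+a*np.sin(w),24]).round(0))
E
```

```text
time_s: 24.2
ee_pos: [607.9, -164.3, 113.0]
ee_rot: [-179.9, 0.6, -15.1]
force: [0.5, 0.2, 0.4]
gripper_width: 59.7
gripper_force: 0.0
t 24.2 pos [ 607.9 -164.3  113. ] rot [-179.9    0.6  -15.1] jaw 59.7 gf 0.0 F [0.5 0.2 0.4]
spin -0.01 slide(after spin) [ 0.13 -0.01  3.33]
[280.9735836  202.65604171]
-52 [281. 257.]
-28 [281. 233.]
16 [281. 185.]
36 [281. 162.]
52 [281. 143.]
```

View pics/w7.png

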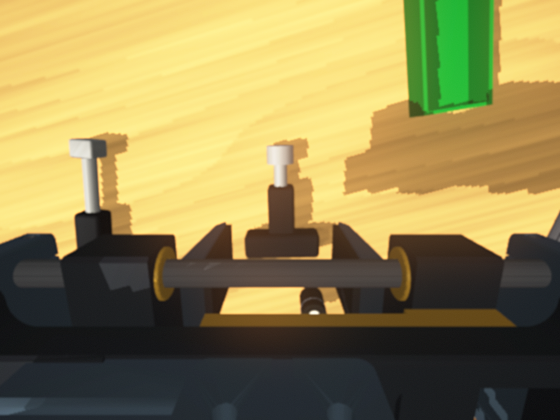

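The key matches its prediction: socket end at row 145, sleeve end at row 185, on column 281. I grasp it.

```bash

python3 -m jog '{"jaw":[60,60,60,60,60,60,60],"slide":[[0.13,0,0.5],[0,0,0.8],[0,0,0.8],[0,0,0.7],[0,0,0.43],[0,0,0.08],[0,0,0]],"spin":[0,0,0,0,0,0,0]}'
python3 -m jog '{"jaw":[18,18,18,18,18,18,18,18],"slide":[[0,0,0],[0,0,0],[0,0,0],[0,0,0],[0,0,0],[0,0,0],[0,0,0],[0,0,0]],"spin":[0,0,0,0,0,0,0,0]}' 35
python3 -m jog '{"jaw":[18,18,18,18,18,18,18],"slide":[[0,0,-0.4],[0,0,-0.7],[0,0,-0.8],[0,0,-0.8],[0,0,-0.8],[0,0,0],[0,0,0]],"spin":[0,0,0,0,0,0,0]}' 
python3 -c "
from h import *
w=np.radians(97.8)
plan(485-4*np.cos(w),245.7-4*np.sin(w),120,97.8)"
```

```text
time_s: 24.95
ee_pos: [611.9, -164.6, 14.8]
ee_rot: [-179.9, 0.5, -15.0]
force: [0.7, 0.1, 0.7]
gripper_width: 60.0
gripper_force: 0.0
time_s: 25.75
ee_pos: [612.0, -165.1, 15.4]
ee_rot: [-179.9, 0.4, -15.0]
force: [-0.8, 0.4, 2.3]
gripper_width: 23.6
gripper_force: 35.0
time_s: 26.45
ee_pos: [612.2, -165.4, 119.9]
ee_rot: [-179.9, 0.4, -15.0]
force: [-0.1, -0.8, -2.4]
gripper_width: 23.5
gripper_force: 35.0
t 26.45 pos [ 612.2 -165.4  119.9] rot [-179.9    0.4  -15. ] jaw 23.5 gf 35.0 F [-0.1 -0.8 -2.4]
spin -14.1 slide(after spin) [14.02 -2.34 -0.  ]
```

```bash

python3 -m jog '{"jaw":[18,18,18,18,18,18,18,18,18,18],"slide":[[0,0,0],[0,0,0],[0,0,0],[0,0,0],[0,0,0],[0,0,0],[0,0,0],[0,0,0],[0,0,0],[0,0,0]],"spin":[-1,-1,-1,-1,-1,-1,-1,-1,-1,-1]}' >/dev/null
python3 -m jog '{"jaw":[18,18,18,18,18,18,18,18,18,18],"slide":[[0,0,0],[0,0,0],[0,0,0],[0,0,0],[0.5,-0.1,0],[0.9,-0.2,0],[0.9,-0.2,0],[0.9,-0.2,0],[0.9,-0.2,0],[0.9,-0.2,0]],"spin":[-1,-1,-1,-1,-0.1,0,0,0,0,0]}' >/dev/null
python3 -m jog '{"jaw":[18,18,18,18,18,18,18,18,18,18],"slide":[[0.9,-0.2,0],[0.9,-0.2,0],[0.9,-0.2,0],[0.9,-0.2,0],[0.9,-0.2,0],[0.9,-0.2,0],[0.9,0,0],[0.9,0,0],[0.9,0,0],[0.9,0,0]],"spin":[0,0,0,0,0,0,0,0,0,0]}' 
python3 -m jog '{"jaw":[18,18,18],"slide":[[0,0,0],[0,0,0],[0,0,0]],"spin":[0,0,0]}' >/dev/null
python3 - <<'E'
from h import *
w=np.radians(97.8)
plan(485-4*np.cos(w),245.7-4*np.sin(w),46,97.8)
m=env.camera_model("wrist"); im=env.grab_frame("wrist")[:,:,::-1]; cv2.imwrite("pics/w8.png",im)
p=env.state()["ee_pos"]
for a in (-28,16,36,52):
  e=a+4; print(a,proj(m,[p[0]+e*np.cos(w),p[1]+e*np.sin(w),p[2]-15.2+24]).round(0))
E
```

```text
time_s: 29.45
ee_pos: [485.5, 242.7, 121.3]
ee_rot: [-179.5, -0.2, 97.6]
force: [0.3, -0.4, -1.7]
gripper_width: 23.6
gripper_force: 35.0
t 29.75 pos [486.8 240.8 121.8] rot [-179.5   -0.2   97.7] jaw 23.5 gf 35.0 F [-1.1  0.5 -1.6]
spin -0.01 slide(after spin) [ 0.04 -0.04  2.53]
-28 [283. 293.]
16 [283. 222.]
36 [283. 187.]
52 [283. 157.]
```

View pics/w8.png

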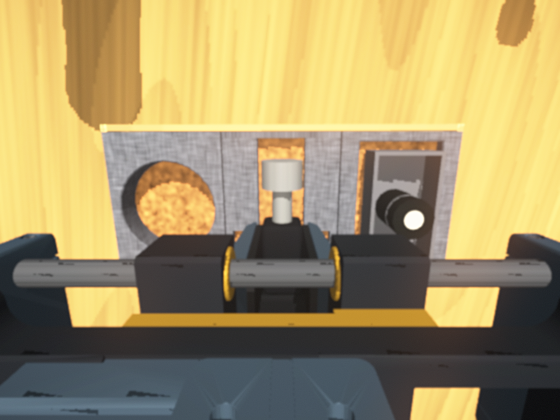

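The socket end is at row 160 against 157 predicted, so the key sits well in the jaws and over the stem. I lower it.

```bash

python3 -m jog '{"jaw":[18,18,18,18,18,18,18],"slide":[[0.06,-0.04,0.5],[0,0,0.7],[0,0,0.7],[0,0,0.4],[0,0,0.15],[0,0,0],[0,0,0]],"spin":[0,0,0,0,0,0,0]}'
python3 -c "
from h import *
w=np.radians(97.8)
plan(485-4*np.cos(w),245.7-4*np.sin(w),46,97.8)"
```

```text
time_s: 30.5
ee_pos: [486.4, 243.5, 49.7]
ee_rot: [-179.7, -0.3, 97.7]
force: [1.0, -0.1, -1.2]
gripper_width: 23.6
gripper_force: 35.0
t 30.5 pos [486.4 243.5  49.7] rot [-179.7   -0.3   97.7] jaw 23.6 gf 35.0 F [ 1.  -0.1 -1.2]
spin -0.01 slide(after spin) [-0.05 -0.04  0.12]
```

```bash

python3 -m jog '{"jaw":[18,18,18,18],"slide":[[0,0,0.08],[0,0,0.06],[0,0,0],[0,0,0]],"spin":[0,0,0,0]}'
python3 -m jog '{"jaw":[26,32,40,44,44,44],"slide":[[0,0,0],[0,0,0],[0,0,0],[0,0,0],[0,0,0],[0,0,-0.3]],"spin":[0,0,0,0,0,0]}'
python3 -m jog '{"jaw":[44,50,60,60,60,60,60],"slide":[[0,0,-0.6],[0,0,-0.9],[0,0,-0.9],[0,0,-0.9],[0,0,-0.9],[0,0,0],[0,0,0]],"spin":[0,0,0,0,0,0,0]}'
python3 - <<'E'
from h import *
plan(366.5,-293.7,190,97.8)
m=env.camera_model("wrist"); im=env.grab_frame("wrist")[:,:,::-1]; cv2.imwrite("pics/w9.png",im)
w=np.radians(97.8)
for a in (-52,16,36,52): print(a,proj(m,[485+a*np.cos(w),245.7+a*np.sin(w),54]).round(0))
E
```

```text
time_s: 30.9
ee_pos: [486.2, 243.8, 45.5]
ee_rot: [-179.7, -0.3, 97.8]
force: [-1.1, 0.8, 3.2]
gripper_width: 23.7
gripper_force: 35.0
time_s: 31.5
ee_pos: [484.8, 242.9, 53.0]
ee_rot: [-179.5, -0.2, 97.8]
force: [-0.7, 0.6, 0.4]
gripper_width: 43.8
gripper_force: 0.0
time_s: 32.2
ee_pos: [486.6, 242.9, 180.4]
ee_rot: [-179.7, -0.3, 97.8]
force: [0.1, 0.4, -0.4]
gripper_width: 59.9
gripper_force: 0.0
t 32.2 pos [486.6 242.9 180.4] rot [-179.7   -0.3   97.8] jaw 59.9 gf 0.0 F [ 0.1  0.4 -0.4]
spin -0.01 slide(after spin) [-17.18  -6.39  -0.32]
-52 [282. 249.]
16 [282. 185.]
36 [282. 165.]
52 [282. 148.]
```

View pics/w9.png

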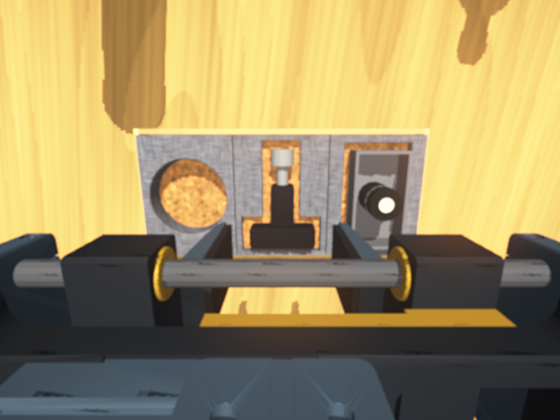

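The key lies in the T recess, with its socket at (282,150) and bar at row 237. Now the shuttle.

```bash

python3 -m jog '{"jaw":[60,60,60,60,60,60,60,60,60,60],"slide":[[-0.86,-0.32,0],[-0.86,-0.32,0],[-0.86,-0.32,0],[-0.86,-0.32,0],[-0.86,-0.32,0],[-0.86,-0.32,0],[-0.86,-0.32,0],[-0.86,-0.32,0],[-0.86,-0.32,0],[-0.86,-0.32,0]],"spin":[0,0,0,0,0,0,0,0,0,0]}' >/dev/null
python3 -m jog '{"jaw":[60,60,60,60,60,60,60,60,60,60],"slide":[[-0.86,-0.32,0],[-0.86,-0.32,0],[-0.86,-0.32,0],[-0.86,-0.32,0],[-0.86,-0.32,0],[-0.86,-0.32,0],[-0.86,-0.32,0],[-0.86,-0.32,0],[-0.86,-0.32,0],[-0.86,-0.32,0]],"spin":[0,0,0,0,0,0,0,0,0,0]}' >/dev/null
python3 -m jog '{"jaw":[60,60,60,60],"slide":[[0,0,0.5],[0,0,0.5],[0,0,0],[0,0,0]],"spin":[0,0,0,0]}'
python3 - <<'E'
from h import *
plan(366.5,-293.7,52,97.8)
m=env.camera_model("wrist"); im=env.grab_frame("wrist")[:,:,::-1]; cv2.imwrite("pics/w10.png",im)
print(proj(m,[366.5,-293.7,86]),proj(m,[366.5,-293.7,0]))
E
```

```text
time_s: 34.65
ee_pos: [365.3, -293.8, 147.8]
ee_rot: [-179.5, -0.4, 97.8]
force: [-0.1, 0.6, 0.8]
gripper_width: 60.1
gripper_force: 0.0
t 34.65 pos [ 365.3 -293.8  147.8] rot [-179.5   -0.4   97.8] jaw 60.1 gf 0.0 F [-0.1  0.6  0.8]
spin -0.0 slide(after spin) [-0.    0.04  3.19]
[284.63924619 221.34587987] [284.50189358 199.63953613]
```

View pics/w10.png

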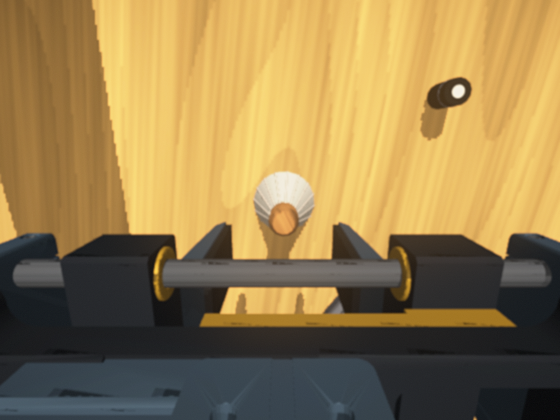

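The cork is at (284,219), close to the predicted (285,221). I grasp it gently.

```bash

python3 -m jog '{"jaw":[60,60,60,60,60,60,60],"slide":[[0,0.04,0.5],[0,0,0.7],[0,0,0.7],[0,0,0.7],[0,0,0.5],[0,0,0.09],[0,0,0]],"spin":[0,0,0,0,0,0,0]}'
python3 -m jog '{"jaw":[18,18,18,18,18,18,18],"slide":[[0,0,0],[0,0,0],[0,0,0],[0,0,0],[0,0,0],[0,0,0],[0,0,0]],"spin":[0,0,0,0,0,0,0]}' 8
python3 -m jog '{"jaw":[18,18,18,18,18,18,18],"slide":[[0,0,-0.4],[0,0,-0.7],[0,0,-0.8],[0,0,-0.8],[0,0,-0.8],[0,0,0],[0,0,0]],"spin":[0,0,0,0,0,0,0]}' 
python3 -c "
from h import *
plan(387.9,232.2,160,97.8)"
```

```text
time_s: 35.4
ee_pos: [366.7, -293.7, 53.2]
ee_rot: [-179.6, -0.3, 97.8]
force: [0.2, -1.0, 0.1]
gripper_width: 60.1
gripper_force: 0.0
time_s: 36.1
ee_pos: [366.6, -293.8, 53.1]
ee_rot: [-179.7, -0.2, 97.8]
force: [0.2, -0.8, 1.8]
gripper_width: 27.8
gripper_force: 7.9
time_s: 36.8
ee_pos: [366.9, -294.0, 157.7]
ee_rot: [-179.6, -0.3, 97.8]
force: [1.4, 0.3, -0.4]
gripper_width: 27.5
gripper_force: 7.5
t 36.8 pos [ 366.9 -294.   157.7] rot [-179.6   -0.3   97.8] jaw 27.5 gf 7.5 F [ 1.4  0.3 -0.4]
spin -0.01 slide(after spin) [17.28  3.07 -0.08]
```

```bash

python3 -m jog '{"jaw":[18,18,18,18,18,18,18,18,18,18],"slide":[[0.5,0.1,0],[0.8,0.1,0],[0.9,0.15,0],[0.9,0.15,0],[0.9,0.15,0],[0.9,0.15,0],[0.9,0.15,0],[0.9,0.15,0],[0.9,0.15,0],[0.9,0.15,0]],"spin":[0,0,0,0,0,0,0,0,0,0]}' >/dev/null
python3 -m jog '{"jaw":[18,18,18,18,18,18,18,18,18,18],"slide":[[0.9,0.15,0],[0.9,0.15,0],[0.9,0.15,0],[0.9,0.15,0],[0.9,0.15,0],[0.9,0.15,0],[0.9,0.2,0],[0.9,0.2,0],[0.9,0.2,0],[0.6,0.17,0]],"spin":[0,0,0,0,0,0,0,0,0,0]}' >/dev/null
python3 -m jog '{"jaw":[18,18,18,18],"slide":[[0,0,0.5],[0,0,0.5],[0,0,0],[0,0,0]],"spin":[0,0,0,0]}'
python3 - <<'E'
from h import *
plan(387.9,232.2,67.5,97.8)
m=env.camera_model("wrist"); im=env.grab_frame("wrist")[:,:,::-1]; cv2.imwrite("pics/w11.png",im)
p=env.state()["ee_pos"]
print(proj(m,p+[0,0,33]),proj(m,p-[0,0,53]))
E
```

```text
time_s: 39.2
ee_pos: [387.3, 229.7, 129.0]
ee_rot: [-179.5, -0.2, 97.8]
force: [-0.7, -0.6, -0.5]
gripper_width: 27.9
gripper_force: 7.5
t 39.2 pos [387.3 229.7 129. ] rot [-179.5   -0.2   97.8] jaw 27.9 gf 7.5 F [-0.7 -0.6 -0.5]
spin -0.0 slide(after spin) [0.08 0.03 2.05]
[283.91908859 273.84911418] [284.07296414 224.30872263]
```

View pics/w11.png

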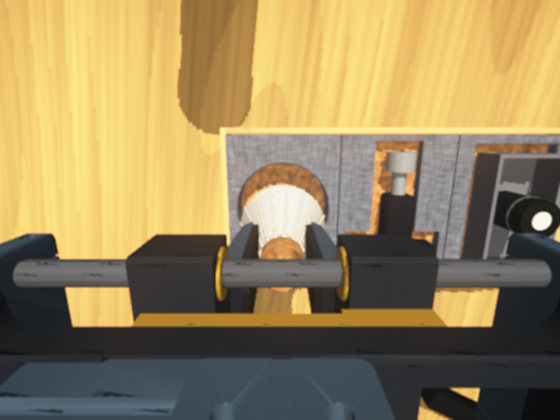

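The skirt (columns 243–326, centre 284) is over the well (centre 283). I lower it.

```bash

python3 -m jog '{"jaw":[18,18,18,18,18,18,18],"slide":[[0.08,0.03,0.4],[0,0,0.6],[0,0,0.5],[0,0,0.35],[0,0,0.1],[0,0,0],[0,0,0]],"spin":[0,0,0,0,0,0,0]}'
python3 -c "
from h import *
plan(387.9,232.2,67.3,97.8)"
```

```text
time_s: 39.95
ee_pos: [389.1, 232.7, 71.8]
ee_rot: [-179.7, -0.3, 97.8]
force: [0.2, 0.1, 0.3]
gripper_width: 27.7
gripper_force: 7.5
t 39.95 pos [389.1 232.7  71.8] rot [-179.7   -0.3   97.8] jaw 27.7 gf 7.5 F [0.2 0.1 0.3]
spin -0.01 slide(after spin) [-0.01 -0.04  0.15]
```

```bash

python3 -m jog '{"jaw":[18,18,18,18],"slide":[[0,-0.04,0.08],[0,0,0.06],[0,0,0],[0,0,0]],"spin":[0,0,0,0]}'
python3 -m jog '{"jaw":[34,44,50,56,56,56],"slide":[[0,0,0],[0,0,0],[0,0,0],[0,0,0],[0,0,0],[0,0,-0.3]],"spin":[0,0,0,0,0,0]}'
python3 -m jog '{"jaw":[60,60,60,60,60,60,60],"slide":[[0,0,-0.6],[0,0,-0.9],[0,0,-0.9],[0,0,-0.9],[0,0,-0.9],[0,0,0],[0,0,0]],"spin":[0,0,0,0,0,0,0]}'
python3 -m jog '{"jaw":[60,60,60,60,60,60,60,60,60,60],"slide":[[-0.9,0,0],[-0.9,0,0],[-0.9,0,0],[-0.9,0,0],[-0.9,0,0],[-0.9,0,0],[-0.9,0,0],[-0.9,0,0],[-0.9,0,0],[0,0,0]],"spin":[0,0,0,0,0,0,0,0,0,0]}'
python3 - <<'E'
from h import *
m=env.camera_model("top"); im=env.grab_frame("top")[:,:,::-1]; M=env.camera_model("side"); s=env.grab_frame("side")[:,:,::-1]
cv2.imwrite("pics/f.png",np.hstack([cv2.resize(im[140:290,100:240],None,fx=2.8,fy=2.8),cv2.resize(s[120:225,130:290],None,fx=2.4,fy=2.4*420/252)[:420]]))
for n,p in dict(shuttle=[387.9,232.2,100],reel=[582.1,259.2,78],shb=[387.9,232.2,14]).items(): print(n,(proj(m,p)-[100,140])*2.8,(proj(M,p)-[130,120])*[2.4,4])
E
```

```text
time_s: 40.35
ee_pos: [387.5, 232.3, 67.2]
ee_rot: [-179.7, -0.3, 97.8]
force: [0.2, -0.1, 0.4]
gripper_width: 27.8
gripper_force: 7.7
time_s: 40.95
ee_pos: [386.6, 231.8, 75.4]
ee_rot: [-179.5, -0.2, 97.8]
force: [0.6, -0.2, 0.3]
gripper_width: 55.8
gripper_force: 0.0
time_s: 41.65
ee_pos: [388.3, 231.8, 202.5]
ee_rot: [-179.7, -0.3, 97.8]
force: [-0.1, 0.1, -0.1]
gripper_width: 59.7
gripper_force: 0.0
time_s: 42.65
ee_pos: [420.5, -11.1, 199.5]
ee_rot: [-179.5, -0.2, 97.6]
force: [-0.4, -0.1, -0.5]
gripper_width: 60.2
gripper_force: 0.0
shuttle [125.41497284 327.01315642] [ 94.4295748  111.81049952]
reel [116.12766011 103.73201927] [271.04709688  65.30606514]
shb [151.81810627 332.65817803] [108.38384496 245.12601227]
```

View pics/f.png

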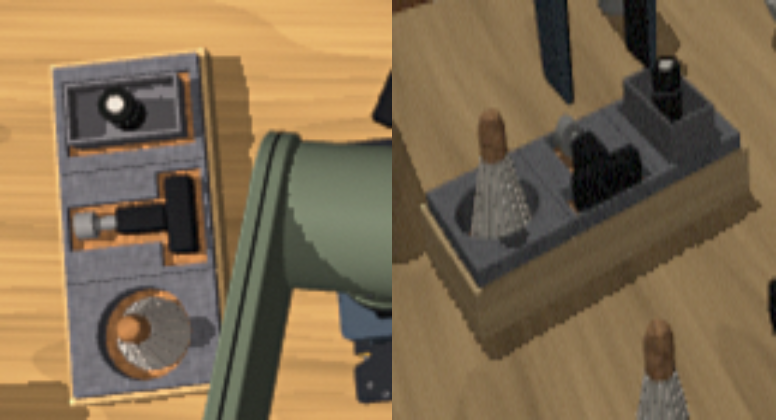

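The final picture shows everything in place. The cork is at (133,327) against the predicted (125,327), and the case rim spans columns 65–188, so I quantify both.

```bash
python3 - <<'E'
from h import *
m=env.camera_model("top"); im=env.grab_frame("top")[:,:,::-1]; s=env.grab_frame("side")[:,:,::-1];M=env.camera_model("side")
for u,v in ((65,80),(180,73),(188,137),(68,145)): print("rim",cast(m,100+u/2.8,140+v/2.8,60).round(1))
print("cork z96",cast(m,100+132/2.8,140+327/2.8,96).round(1))
print("side cork tip",cast(M,130+(490-392)/2.4,120+110/4,100).round(1),"cork mid z85",cast(M,130+(491-392)/2.4,120+140/4,85).round(1))
hs=cv2.cvtColor(im,cv2.COLOR_BGR2HSV)
cv2.imwrite("pics/f2.png",np.hstack([cv2.resize(im[235:285,130:180],None,fx=8,fy=8,interpolation=cv2.INTER_CUBIC),cv2.resize(s[140:190,145:195],None,fx=8,fy=8,interpolation=cv2.INTER_CUBIC)]))
for z in (14,40,74,92,100): print(z,(proj(m,[387.9,232.2,z])-[130,235])*8,(proj(M,[387.9,232.2,z])-[145,140])*8+[400,0])
E
```

```text
rim [606.5 311.2  60. ]
rim [615.1 209.8  60. ]
rim [557.5 199.3  60. ]
rim [548.1 304.3  60. ]
cork z96 [388.2 227.8  96. ]
side cork tip [391.6 233.  100. ] cork mid z85 [388.  225.4  85. ]
14 [193.76601793 190.45193722] [641.27948319 330.25202454]
40 [172.08077927 185.81560718] [627.63567761 252.04237618]
74 [142.28878598 179.44604327] [609.25351276 146.67128742]
92 [125.81448745 175.92381848] [599.26404454  89.40919936]
100 [118.32849383 174.32330406] [594.76524933  63.62099903]
```

View pics/f2.png

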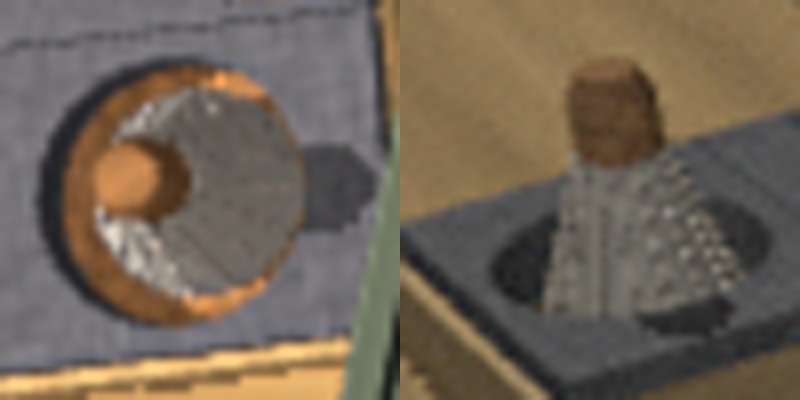

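Shuttle offset is about 3 mm and case offset about 3 mm, all within tolerance. Handing in.

```bash
python3 -c "
from workcell import env
print(env.job_done())"
```

```text
the job is handed in; nothing more can be done
None
```

The job is handed in at about 43 s: the shuttle, grip case with the reel inside it, and T-key are in their recesses (shuttle and case measured about 3 mm off centre, well inside tolerance), the look-alikes were never touched, and the hand-in returned no verdict.

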